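# Clear the air intake and start the laser cutter

### The job

The orange parts dish is standing on the laser cutter's round air grille. Push it along the deck with the fingertips, without lifting or tipping it, until no part of it covers the grille and it stands flat on the deck; then press the green start button in gently and let it come out again. Leave the other buttons, the red emergency stop and everything else on the deck alone.

Things in the scene. Friction and masses are not known exactly. Their poses are not given: they have to be found in the camera images.
- dish: round open orange plastic parts dish, loose, empty, about 0.15 kg (varies): 80 mm across at the foot, 90 mm at the rim, 40 mm high, wall 4 mm, floor 5 mm thick; origin at the centre of its underside, z up. It starts standing upright, partly or wholly over the air grille.
- grille_mid (a point): centre of the round air intake grille (steel with black slots and a yellow edge ring), 90 mm across and flush with the deck, at deck height. The deck around it is flat and bare for some 90 mm or more beyond the grille's edge on the side towards the robot.
- console: fixed white control console, a box 150 mm (its x) by 310 mm (its y) by 50 mm high with a dark screen and a grey keypad (both flat and dead) in its +x half; origin at the centre of its underside. The buttons stand in one row along its y, 35 mm to the -x side of its centre line: four equal ones 60 mm apart in any order, then the emergency stop 68 mm from the last, at the +y end.
- green_top (a point): centre of the top face of the green start button's cap; it is pressed straight down
- green (a joint): the green start push button on the console, cap 26 mm across in a black housing; value 0 when out, 0.006 m when fully in; the spring yields from about 1.5 N, needs about 5 N at full travel and brings it back. Resting the tips on the cap and pressing on past full travel meets a hard stop.
- blue_top (a point): centre of the top face of the blue button's cap
- blue (a joint): the blue push button on the console, cap 26 mm across in a black housing; value 0 when out, 0.006 m when fully in; the spring yields from about 1.5 N, needs about 5 N at full travel and brings it back; to be left alone
- white_top (a point): centre of the top face of the white button's cap
- white (a joint): the white push button on the console, cap 26 mm across in a black housing; value 0 when out, 0.006 m when fully in; the spring yields from about 1.5 N, needs about 5 N at full travel and brings it back; to be left alone
- yellow_top (a point): centre of the top face of the yellow button's cap
- yellow (a joint): the yellow push button on the console, cap 26 mm across in a black housing; value 0 when out, 0.006 m when fully in; the spring yields from about 1.5 N, needs about 5 N at full travel and brings it back; to be left alone
- estop_top (a point): centre of the top face of the red emergency stop
- estop (a joint): the red emergency stop, cap 40 mm across in a yellow housing; value 0 when out, 0.006 m when fully in; to be left alone
- tape: flat roll of tan tape lying flat, a ring 70 mm across, 25 mm high, hole 52 mm; origin at the centre of its underside; loose, to be left alone
- spray: closed white bottle with a blue cap, standing, 52 mm across, 130 mm high; origin at the centre of its underside; loose, to be left alone
- driver: screwdriver lying on the deck, red handle, about 190 mm long and 26 mm thick; origin near its middle, at the underside; loose, to be left alone
- offcut: plywood offcut 100 x 70 x 12 mm lying flat; origin at the centre of its underside; loose, to be left alone
- bin: open black plastic bin 110 x 140 x 75 mm high; origin at the centre of its underside; loose, to be left alone
- cup: open grey cup, 72 mm across, 90 mm high; origin at the centre of its underside; loose, to be left alone
There are look-alikes about, which are no part of the job. Of the things like the dish, leave any that is black or grey; of the rest the smaller one is meant.

How it is judged:
On the way, in this order (a step that is already met when the one before it is completed fails the run):
1. the dish is pushed off the grille and stands flat on the deck, at rest (horizontal distance between dish and grille_mid above 0.088 m and height (world z) of dish below 0.006 m and angle between dish's own z axis and vertical below 0.1 rad and linear speed of dish below 0.02 m/s), for 0.2 s.
2. the green button is pressed in by the fingers, at least 4 mm (value of joint green above 0.004 m and contact force between the fingers and green above 0.5 N), for 0.02 s.
At the end, for the whole second after the job is handed in: The dish stands upright (within 0.1 rad) and still on the deck, its centre more than 88 mm from the grille's centre; the green button has been pressed at least 4 mm after that and is out again; no other button is in, and no bystander is more than 15 mm from its start (all of step 1 and value of joint each of green, blue, white, yellow, estop below 0.0015 m and distance of each of tape, spray, driver, offcut, bin, cup from where it was at the start of the episode below 0.015 m); the robot touches nothing.
It fails at once if the dish is lifted more than 10 mm or tipped by more than 0.35 rad (height (world z) of dish above 0.01 m or angle between dish's own z axis and vertical above 0.35 rad).
It fails at once if the green button is pressed while the dish still covers the grille (value of joint green above 0.0025 m and not (horizontal distance between dish and grille_mid above 0.088 m)).
It fails at once if the green button is rammed, with more than 35 N (contact force between the fingers and green above 35 N).
It fails at once if another button or the emergency stop is pressed in more than 2 mm (value of joint any of blue, white, yellow, estop above 0.002 m).
It fails at once if a bystander is moved more than 15 mm (distance of any of tape, spray, driver, offcut, bin, cup from where it was at the start of the episode above 0.015 m).
It also fails if it takes over 48 s, if anything falls off the work surface, if the arm or the gripper's body presses on something with over 40 N, if the wrist force passes 120 N, or if a joint passes its speed limit or range.

### The arm

A 6-joint arm with a two-finger parallel gripper is mounted at the origin on the work surface. World frame = base frame: x ahead of the robot, y to its left, z up, the work surface at z = 0. Lengths are in m, angles in rad, forces in N, time in s.
With the tool pointing down it reaches from about 0.4 to 0.825 m from the base axis. Payload 7 kg.
Tool frame: the origin (TCP) lies midway between the tips of the shut fingers; the grasp point (between the pads) lies 19 mm behind it; z points along the fingers, y is the direction in which the jaws open and shut (so a half turn about z gives the same grasp; the last joint's range is limited). The gripper opens to 85 mm and grips with 20 to 120 N. Pads are 22 mm wide; open, the fingers measure 114 mm over their backs; the gripper's body (76 mm by 85 mm) begins 54 mm behind the grasp point. The pads swing forward as they close: fully open they stand 13 mm farther back than shut.
Start: joints at [1.503, 0.359, 0.012, 0, -1.224, -0.288], TCP at [0.235, 0.633, 0.231] pointing down, gripper open.
Joint ranges: [-3.07, 3.07], [-1.43, 2.12], [-1.02, 1.25], [-3.03, 1.67], [-3.05, -0], [-3.03, 3.03]. Speed limits (rad/s): [2.39, 2.39, 3.01, 3.14, 3.14, 3.14].

### API

Orientations are given as a unit quaternion [x, y, z, w].
In Python, from cell import move_to, move_l, move_j, command_gripper, pause, ik, state, snapshot, camera_info, MotionError, finish_job gives the robot as it stands. Calls block until the motion is done:
- move_to(position, orientation): joint-space move of the TCP to a pose.
- move_l(position, frame=None, rate=0.15): straight line of the TCP; frame=None keeps the orientation; rate is the mean speed in m/s.
- move_j(angles): joint-space move.
- command_gripper(opening, effort=None): finger opening in m; effort is the grip in N (None keeps the last); returns when the fingers have stopped.
- pause(seconds).
- ik(position, orientation): joint angles nearest the present ones, or None.
- state(): the state.
- snapshot(name): name is "side" or "top" or "wrist"; returns the picture (400x640x3 uint8, blue, green, red); there is no depth.
- camera_info(name): a dict with "K" (3x3 intrinsics, pixels), "eye" and "rotation" of the camera in the world. Camera axes: x right, y up, looking along -z (the intrinsics and any distortion apply to the point x, -y, -z); pixel columns grow to the right and rows downward; lengths in m; the calibration is good to about 2 mm. A picture is of the moment at which its call begins: read the wrist's pose just before it. camera_info takes no time and is no camera call; for the wrist camera it gives the pose at the moment of the call.
A pose or a line that the arm cannot do raises MotionError and nothing moves.
- finish_job(): hands the job in, once; it reports no verdict.
The state is a dict: "clock": time; "joint_positions": joint angles; "qvel": joint speeds; "effort": joint torques, N m; "ee_pos": TCP position; "tcp_rot": TCP orientation; "ft_force": force on the tool from outside, world axes, zero at the start; "moment": the same for the moment, N m; "finger_gap": finger opening in m.
Only numpy, scipy, OpenCV 4.12 (cv2) and the standard library are available. Lean on these libraries where they do the work, as an engineer would, in place of code of your own. Each camera call takes 0.05 s, during which the arm holds its last target.

## Working session

There is one attempt and no reset: what is moved stays moved. The work goes in short steps, each a Python script; the robot and the scene stay as the last script left them, time stands still between calls to the robot, and variables do not carry over. Pictures are saved under pics/ and viewed, and the job is handed in when it is done.

```bash
mkdir -p pics; ls; python3 - <<'E'
from cell import *
import cv2,numpy as np
for n in ["top","side"]:
    cv2.imwrite(f"pics/{n}0.png",snapshot(n)); c=camera_info(n); print(n,{k:np.round(v,4).tolist() if not isinstance(v,(str,type(None))) else v for k,v in c.items()})
s=state();print(s)
E
```

```text
pics
top {'K': [[490.3377, 0.0, 321.2982], [0.0, 490.3377, 199.5889], [0.0, 0.0, 1.0]], 'eye': [0.3533, 0.0033, 2.0273], 'rotation': [0.0452, -0.0376, -0.7003, 0.7115]}
side {'K': [[450.8398, 0.0, 318.4765], [0.0, 450.8398, 196.8538], [0.0, 0.0, 1.0]], 'eye': [0.264, 1.209, 1.0236], 'rotation': [-0.0554, 0.4394, 0.8868, -0.1323]}
{'clock': 0.1, 'joint_positions': array([ 1.50309032e+00,  3.59327229e-01,  1.11390437e-02, -3.14549772e-04,
       -1.22416217e+00, -2.88083441e-01]), 'qvel': array([-0.00027725, -0.00252054,  0.00440942,  0.0028441 ,  0.00022448,
        0.00120794]), 'effort': array([-1.13891434e-03, -5.84760511e+01,  2.94110513e+01,  6.95462465e+00,
       -3.12448494e-03,  3.91277112e-06]), 'ee_pos': array([0.23500436, 0.63227874, 0.23044361]), 'tcp_rot': array([ 9.84208634e-01, -1.77010561e-01, -6.15367336e-05,  7.88565707e-04]), 'ft_force': array([-0.06801073,  0.41028143, -0.5298647 ]), 'moment': array([-0.01263805,  0.04528493, -0.03402375]), 'finger_gap': 0.08540859891377824}
```

View pics/top0.png

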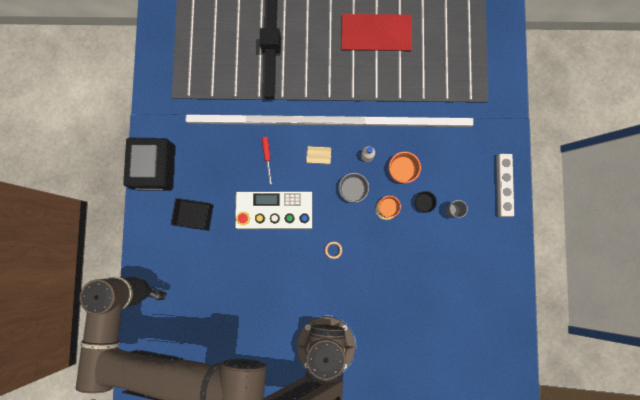

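View pics/side0.png

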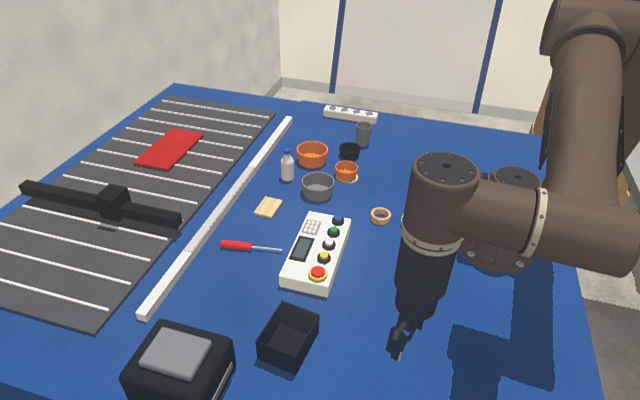

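Dish candidates in the top view are small orange (388,207), large orange (404,167), grey (353,188) and black (425,202). By the description it is the small orange one, and a yellow ring shows beside it. The green button is at about (289,218). I'll check both in crops.

```bash
cat > h.py <<'E'
import numpy as np,cv2
from scipy.spatial.transform import Rotation as R
from cell import *
def ray(n,px,z,ci=None):
    c=ci or camera_info(n);K=np.array(c['K']);q=c['rotation'];r=np.array(q) 
    M=r if r.shape==(3,3) else R.from_quat(r).as_matrix()
    v=np.linalg.inv(K)@[px[0],px[1],1.]
    d=M@np.array([v[0],-v[1],-v[2]]);e=np.array(c['eye'])
    return e+d*(z-e[2])/d[2]
def proj(n,p,ci=None):
    c=ci or camera_info(n);M=R.from_quat(c['rotation']).as_matrix()
    q=M.T@(np.asarray(p)-c['eye']);u=np.array(c['K'])@[q[0],-q[1],-q[2]];return u[:2]/u[2]
E
python3 - <<'E'
from h import *
im=cv2.imread('pics/top0.png');
a=cv2.resize(im[140:240,330:470],None,fx=5.5,fy=5.5,interpolation=cv2.INTER_CUBIC);cv2.imwrite('pics/topc1.png',a)
a=cv2.resize(im[180:240,225:325],None,fx=8,fy=8,interpolation=cv2.INTER_CUBIC);cv2.imwrite('pics/topc2.png',a)
im=cv2.imread('pics/side0.png');a=cv2.resize(im[130:230,270:400],None,fx=6,fy=6,interpolation=cv2.INTER_CUBIC);cv2.imwrite('pics/sidec1.png',a)
print(camera_info('top').keys())
for px,z in [((388,207),.04),((289,218),.07),((243,218),.07),((334,250),.0),((353,188),.04),((425,202),.04)]: print(px,ray('top',px,z).round(3))
E
```

```text
dict_keys(['K', 'eye', 'rotation'])
(388, 207) [ 0.561 -0.245  0.04 ]
(289, 218) [0.507 0.155 0.07 ]
(243, 218) [0.504 0.339 0.07 ]
(334, 250) [ 0.384 -0.028  0.   ]
(353, 188) [ 0.637 -0.102  0.04 ]
(425, 202) [ 0.584 -0.395  0.04 ]
```

View pics/topc1.png

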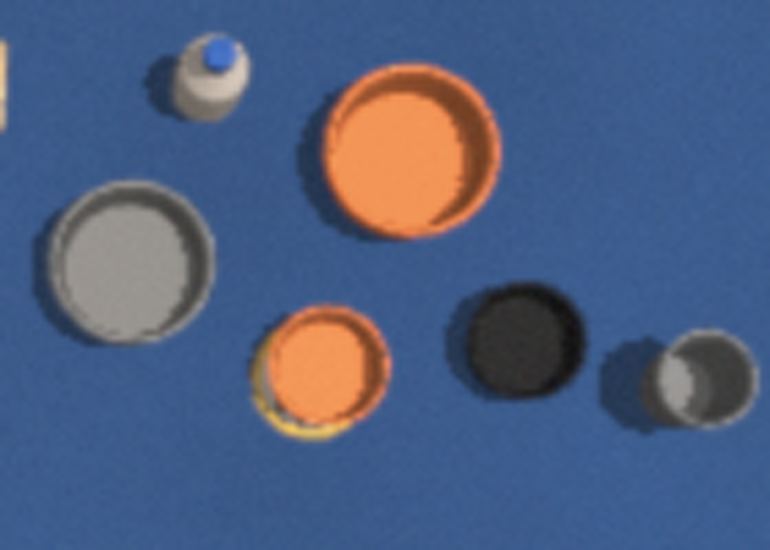

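View pics/topc2.png

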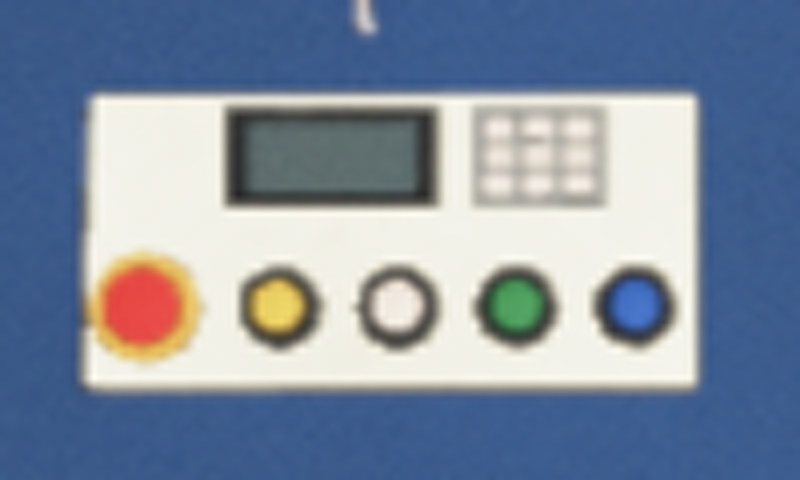

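View pics/sidec1.png

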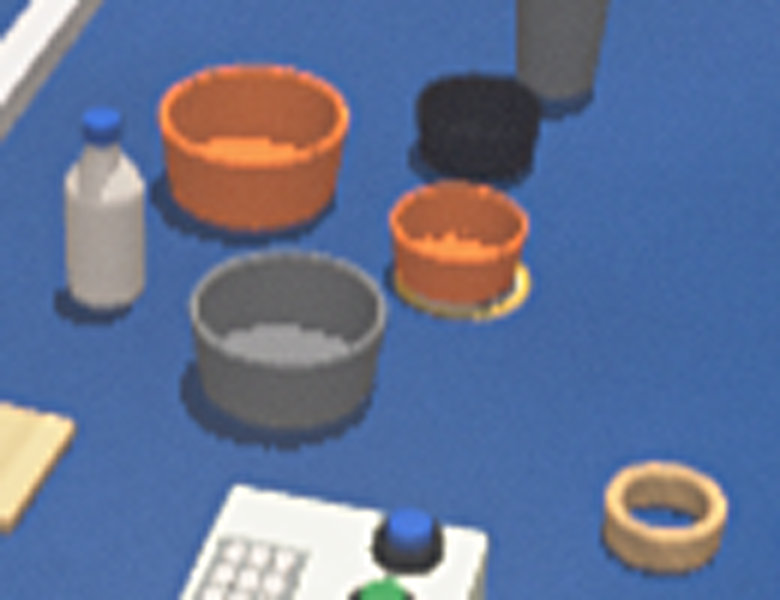

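The crops confirm the choice: the small orange dish at (389,206) is the only one on the yellow-ringed grille, whose visible edge is centred near (386,209). Green is fourth from the e-stop at (289,218), between white and blue. Next I'll compute positions and check them against the known sizes.

```bash
python3 - <<'E'
from h import *
def c1(u,v,s=5.5,o=(330,140)): return ((u+.5)/s-.5+o[0],(v+.5)/s-.5+o[1])
T=lambda p,z:ray('top',p,z).round(4)
print('dish rim',T(c1(328.5,366.5),.04),'diam',np.linalg.norm(ray('top',c1(266,366),.04)-ray('top',c1(391,366),.04)))
print('grille',T(c1(310,380),0), 'left edge',T(c1(250,380),0),'bottom',T(c1(310,440),0))
print('big',T(c1(411,151),.06),'R',np.linalg.norm(ray('top',c1(323,151),.06)-ray('top',c1(500,151),.06))/2)
print('black',T(c1(525,340),.04));print('grey',T(c1(132,262),.06))
print('spray',T(c1(219,54),.13),T(c1(205,90),.05))
s=(8,(225,180))
for n,p in dict(es=(144,307),yel=(278,305),wh=(398,305),gr=(517,305),bl=(636,305)).items(): print(n,T(c1(*p,*s),.065))
for p in [(90,95),(697,95),(697,388),(84,388)]: print('corner',T(c1(*p,*s),.05))
S=lambda p,z:ray('side',c1(*p,6,(270,130)),z).round(4)
print('side dish rim',S((459,222),.04),'grille bottomright', S((527,285),0),S((465,318),0),'big rim',S((254,116),.06))
im=cv2.imread('pics/side0.png');a=cv2.resize(im[205:300,275:360],None,fx=7,fy=6.3,interpolation=cv2.INTER_CUBIC)
a=cv2.resize(im[205:300,275:360],None,fx=6,fy=6,interpolation=cv2.INTER_CUBIC);cv2.imwrite('pics/sidec2.png',a)
E
```

```text
dish rim [ 0.5641 -0.2504  0.04  ] diam 0.09235631792546012
grille [ 0.5579 -0.2415  0.    ] left edge [ 0.5572 -0.1963  0.    ] bottom [ 0.5125 -0.2416  0.    ]
big [ 0.723  -0.3086  0.06  ] R 0.06530075209878058
black [ 0.586  -0.3956  0.04  ]
grey [ 0.6371 -0.1033  0.06  ]
spray [ 0.7784 -0.1605  0.13  ] [ 0.7688 -0.1571  0.05  ]
es [0.505  0.3417 0.065 ]
yel [0.5071 0.2743 0.065 ]
wh [0.508 0.214 0.065]
gr [0.509  0.1543 0.065 ]
bl [0.5099 0.0945 0.065 ]
corner [0.614  0.3757 0.05  ]
corner [0.6187 0.0664 0.05  ]
corner [0.4696 0.0636 0.05  ]
corner [0.4647 0.3732 0.05  ]
side dish rim [ 0.5634 -0.2502  0.04  ] grille bottomright [ 0.5148 -0.2502  0.    ] [ 0.5451 -0.201   0.    ] big rim [ 0.7211 -0.304   0.06  ]
```

View pics/sidec2.png

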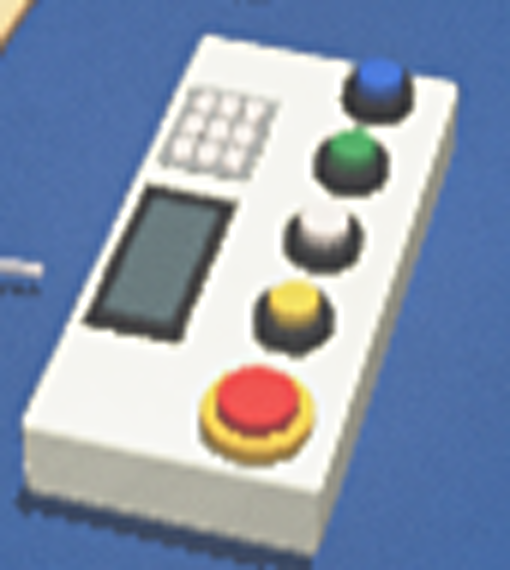

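Dish (0.564,-0.250) agrees in both cameras, with a rim of 92 mm against the 90 mm given. The grille is at about (0.558,-0.242), the buttons are 60 mm apart and the console is 310x150, so everything fits. Plan: put half-open fingers (tilted 10° for low contact) behind the dish at x≈0.63, between it and the big bowl, and push along -x.

```bash
python3 - <<'E'
from h import *
# triangulate green cap top
def c(u,v,s,o): return ((u+.5)/s-.5+o[0],(v+.5)/s-.5+o[1])
pt=c(517,305,8,(225,180));ps=c(355,145,6,(275,205))
for z in (.06,.065,.07,.075,.08): print(z,ray('top',pt,z).round(4),ray('side',ps,z).round(4))
q=(R.from_euler('y',10,degrees=True)*R.from_euler('x',180,degrees=True)).as_quat()
for p in [(.64,-.25,.2),(.64,-.25,.012),(.495,-.25,.012)]: print(np.round(ik(p,q),2))
command_gripper(.05,40)
move_to([.64,-.25,.2],q)
s=state();print(s['clock'],s['ee_pos'],s['finger_gap'])
ci=camera_info('wrist');print(ci)
cv2.imwrite('pics/w1.png',snapshot('wrist'))
cv2.imwrite('pics/top1.png',snapshot('top'))
E
```

```text
0.06 [0.5094 0.1546 0.06  ] [0.5095 0.1437 0.06  ]
0.065 [0.509  0.1543 0.065 ] [0.5082 0.1492 0.065 ]
0.07 [0.5086 0.1539 0.07  ] [0.507  0.1548 0.07  ]
0.075 [0.5082 0.1535 0.075 ] [0.5057 0.1603 0.075 ]
0.08 [0.5078 0.1531 0.08  ] [0.5044 0.1658 0.08  ]
[-0.08  0.5   0.14  0.01 -1.39  1.65]
[-0.08  0.65 -0.05  0.02 -1.04  1.64]
[-0.1   0.48 -0.39  0.02 -0.87  1.66]
3.9333 [ 0.64032269 -0.24926106  0.20006429] 0.05004899358309835
{'K': array([[302.71639858,   0.        , 318.01892807],
       [  0.        , 302.71639858, 195.76021338],
       [  0.        ,   0.        ,   1.        ]]), 'eye': array([ 0.73085819, -0.24965299,  0.32722048]), 'rotation': array([ 0.15673769, -0.15688836,  0.68975638, -0.68924268])}
```

View pics/w1.png

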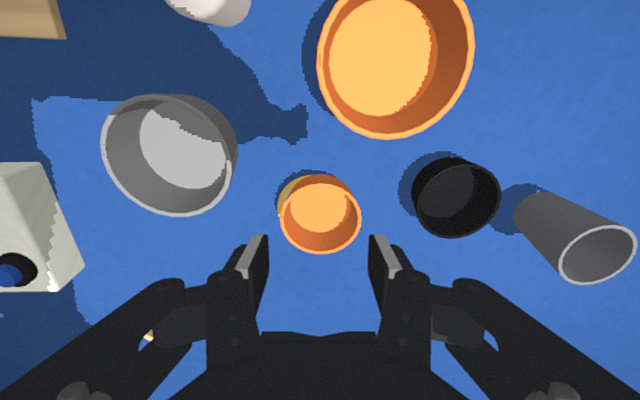

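The wrist view shows the dish at (320,214) with the yellow ring peeking out at (290,190), and free deck between it and the big bowl at (395,60). I'll check it from this view, then go down and push.

```bash
python3 - <<'E'
from h import *
print('wrist dish',ray('wrist',(321,214),.04).round(4))
print('proj of dish est',proj('wrist',[.564,-.25,.04]).round(1), 'proj tips target', proj('wrist',[.635,-.25,0]).round(1))
for dx in (.045,):
  print([proj('wrist',[.558+.045*np.cos(t),-.242+.045*np.sin(t),0]).round(0).tolist() for t in np.arange(0,6.28,.785)])
move_l([.636,-.25,.05],rate=.15)
move_l([.634,-.25,.012],rate=.06)
s=state();print(s['clock'],s['ee_pos'],s['ft_force'])
cv2.imwrite('pics/side2.png',snapshot('side'));cv2.imwrite('pics/w2.png',snapshot('wrist'))
E
```

```text
wrist dish [ 0.5711 -0.2529  0.04  ]
proj of dish est [318.4 219.7] proj tips target [318.3 146.1]
[[311.0, 173.0], [284.0, 184.0], [275.0, 207.0], [287.0, 230.0], [312.0, 238.0], [337.0, 230.0], [349.0, 208.0], [339.0, 184.0]]
5.9667 [ 0.634202   -0.2500794   0.01203865] [-0.54587983 -0.43261574  0.52383112]
```

View pics/side2.png

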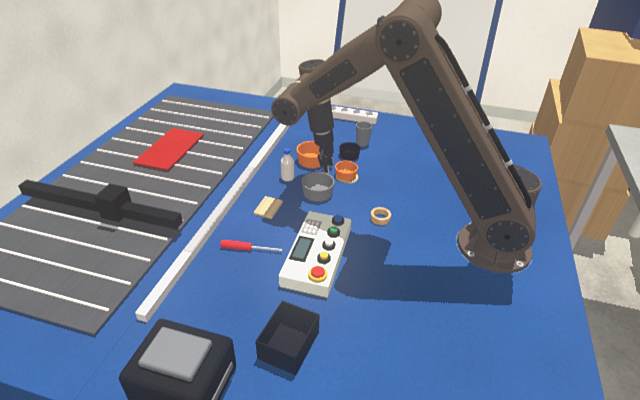

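View pics/w2.png

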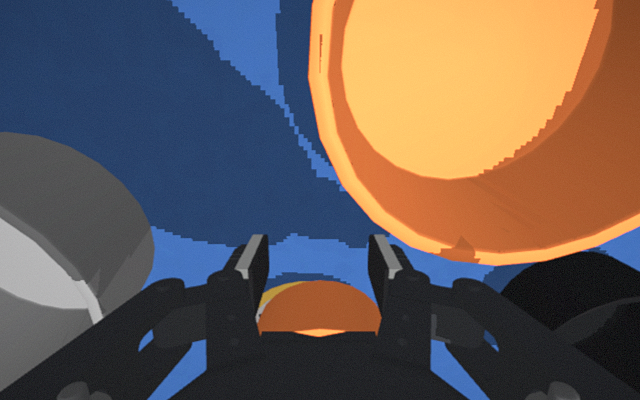

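The fingers straddle the line behind the dish (320,300) and clear the big bowl, with no contact force. I'll push in stages.

```bash
python3 - <<'E'
from h import *
for x in (.59,.545,.5,.493):
    move_l([x,-.25,.012],rate=.06 )
    s=state();print(s['clock'],s['ee_pos'].round(4),s['ft_force'].round(2))
cv2.imwrite('pics/side3.png',cv2.resize(snapshot('side')[100:250,240:440],None,fx=4,fy=4,interpolation=cv2.INTER_CUBIC))
E
```

```text
6.95 [ 0.5902 -0.2501  0.0121] [-0.2  -0.61 -0.12]
7.85 [ 0.5451 -0.2501  0.0121] [-0.03 -1.01 -0.12]
8.75 [ 0.5001 -0.2501  0.0121] [ 1.08  0.2  -0.4 ]
9.0167 [ 0.4926 -0.25    0.012 ] [-0.09 -0.07  0.69]
```

View pics/side3.png

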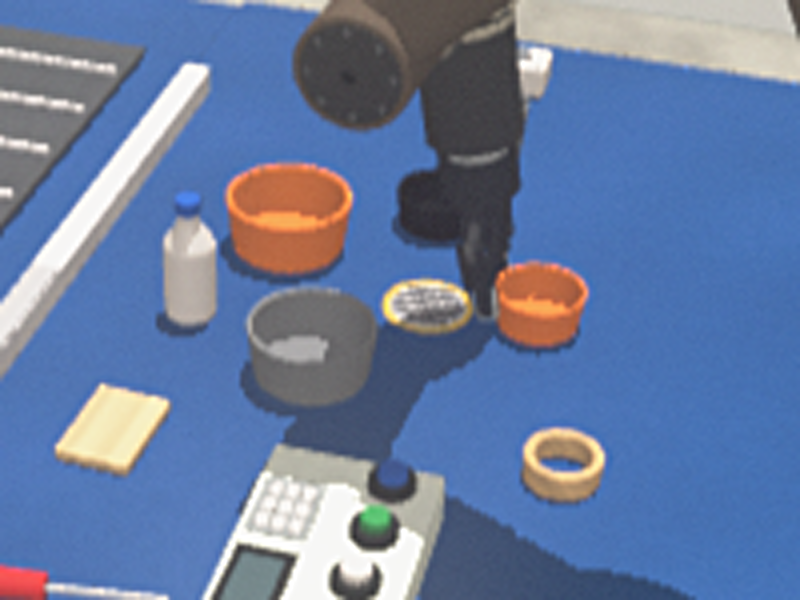

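The grille is fully exposed at (428,306) and the dish stands flat at (541,305). Next: back off, lift, shut the fingers, measure, and hover over green.

```bash
python3 - <<'E'
from h import *
def c(u,v,s,o): return ((u+.5)/s-.5+o[0],(v+.5)/s-.5+o[1])
d=ray('side',c(541,291,4,(240,100)),.04);g=ray('side',c(428,306,4,(240,100)),0);print(d.round(4),g.round(4),np.linalg.norm((d-g)[:2]))
move_l([.515,-.25,.014],rate=.06)
move_l([.53,-.25,.18],rate=.2)
q=R.from_euler('x',180,degrees=True).as_quat()
command_gripper(0,40)
move_to([.508,.154,.16],q)
s=state();print(s['clock'],s['ee_pos'],s['finger_gap'],s['ft_force'])
cv2.imwrite('pics/side4.png',snapshot('side'));cv2.imwrite('pics/top4.png',snapshot('top'));cv2.imwrite('pics/w4.png',snapshot('wrist'))
im=cv2.imread('pics/top4.png');cv2.imwrite('pics/top4c.png',cv2.resize(im[140:260,320:450],None,fx=5,fy=5,interpolation=cv2.INTER_CUBIC))
im=cv2.imread('pics/side4.png');cv2.imwrite('pics/side4c.png',cv2.resize(im[150:300,270:400],None,fx=4,fy=4,interpolation=cv2.INTER_CUBIC))
print('tip on cap proj wrist',proj('wrist',[.508,.154,.069]))
E
```

```text
[ 0.4473 -0.2454  0.04  ] [ 0.5572 -0.2434  0.    ] 0.10997925410758826
12.6 [0.50830098 0.15340113 0.16002852] 0.0002467027150373043 [-0.06023986 -0.78268173 -0.00863552]
tip on cap proj wrist [316.4662693  198.49809711]
```

View pics/top4c.png

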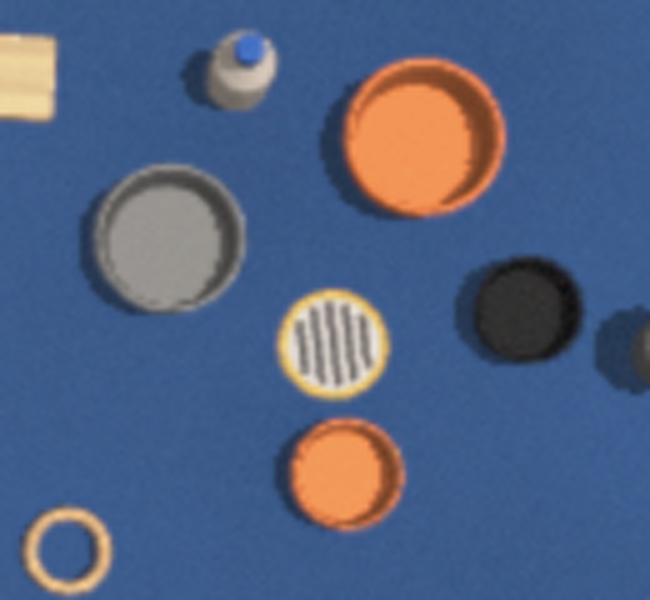

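View pics/w4.png

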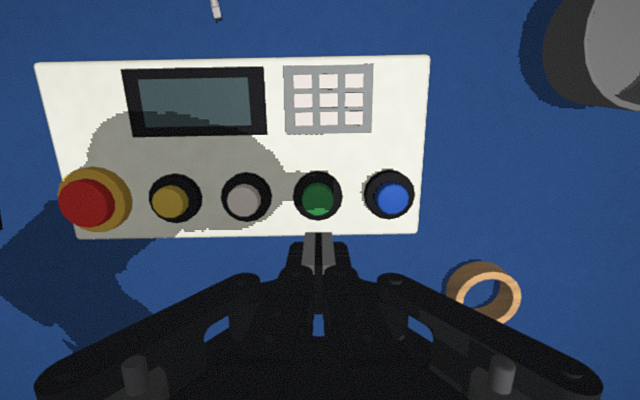

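View pics/side4c.png

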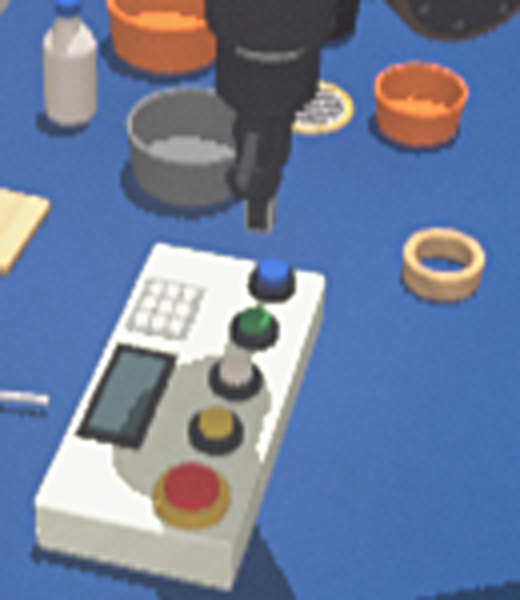

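From above, the grille is clear at (333,344), the dish is upright at (347,474), and their centres are about 110 mm apart. The wrist view has the green cap at (318,199), predicted at (316,198). Now I'll press in small, force-watched steps.

```bash
python3 - <<'E'
from h import *
X,Y=.508,.154
move_l([X,Y,.085],rate=.12); pause(.1)
f=lambda: np.mean([state()['ft_force'][2] for _ in range(1)])
fs=[]
for _ in range(4): pause(.03); fs.append(f())
f0=np.mean(fs); print('f0',f0,np.std(fs))
z=.085; zc=None
move_l([X,Y,.076],rate=.03); z=.076
while z>.052:
    z-=.001; move_l([X,Y,z],rate=.02); pause(.04); a=f(); pause(.03); F=(a+f())/2-f0
    print(round(z,4),round(state()['ee_pos'][2],4),round(F,2),end=' | ')
    if zc is None and F>1.6: zc=z
    if F>8: break
pause(.15);print('\nhold',f()-f0,state()['clock'],zc,z)
cv2.imwrite('pics/side5c.png',cv2.resize(snapshot('side')[180:300,270:370],None,fx=5,fy=5,interpolation=cv2.INTER_CUBIC))
move_l([X,Y,.085],rate=.05);move_l([X,Y,.2],rate=.15)
s=state();print(s['clock'],s['ee_pos'],s['ft_force'])
cv2.imwrite('pics/side6c.png',cv2.resize(snapshot('side')[130:300,260:400],None,fx=4,fy=3.5,interpolation=cv2.INTER_CUBIC))
cv2.imwrite('pics/top6.png',snapshot('top'))
E
```

```text
f0 -0.018820202647982155 0.23315891539418704
0.075 0.0751 -0.26 | 0.074 0.074 0.65 | 0.073 0.073 -0.03 | 0.072 0.0721 1.47 | 0.071 0.0711 1.55 | 0.07 0.0701 2.31 | 0.069 0.0691 2.97 | 0.068 0.0681 3.87 | 0.067 0.0671 4.09 | 0.066 0.0661 5.56 | 0.065 0.0659 14.14 | 
hold 13.959867780263485 17.9333 0.06999999999999999 0.06499999999999999
19.45 [0.50740448 0.15371603 0.19900395] [-0.57974545 -0.29328067 -0.13210264]
```

View pics/side5c.png

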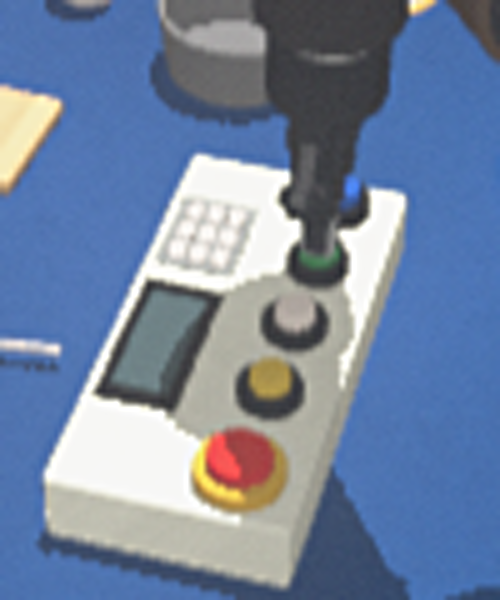

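View pics/side6c.png

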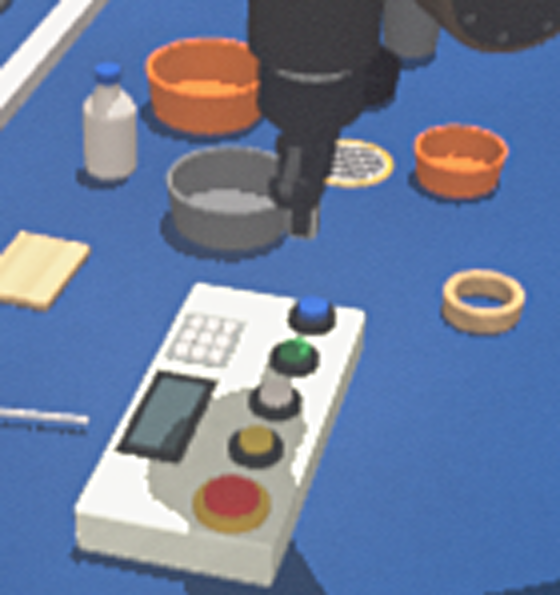

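View pics/top6.png

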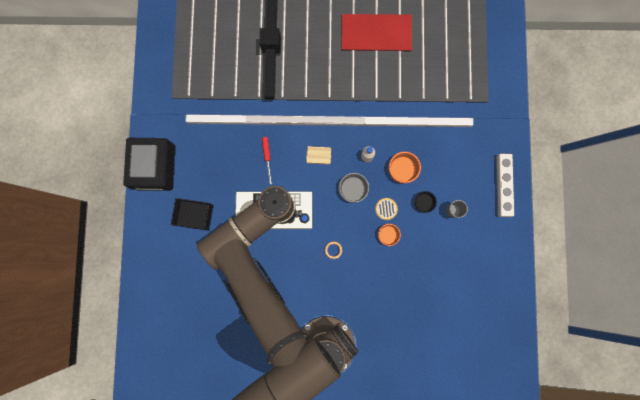

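The force rose from 1.5 N to 5.6 N over 6 mm and then met the hard stop at 14 N, so the press was complete. Green is out again at (295,350), the dish is clear at (388,235), and the bystanders are where they started. Handing in.

```bash
python3 -c "
from cell import *
pause(.3);print(state()['ft_force'],state()['clock']);finish_job()"
```

```text
[-0.55424053 -0.63953914  0.05630575] 19.85
the job is handed in; nothing more can be done
```

I pushed the small orange dish off the air grille towards the robot, then pressed the green button and released it. I handed the job in at 19.9 s of the 48 s allowed; no verdict was reported.

- **Dish:** it stands upright, with its centre about 110 mm from the grille's centre (88 mm needed). It slid the whole way and was never lifted. The wrist view taken before the push put it about 7 mm from where the top and side cameras did. Those two agreed within 1 mm, so I used their value.
- **Green button:** the force rose from 1.5 N to 5.6 N over about 6 mm of travel, then met the hard stop at 14 N, well under the 35 N limit. The button shows as out again in the side picture.
- **Everything else:** the other buttons, the emergency stop and the bystanders look unchanged in the last side and top pictures. I judged this by eye and did not measure it. The arm is about 0.13 m above the console and touching nothing.

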